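Set the corner jig to 90 degrees and hold the square in the corner

TASK

Square up the frame corner clamped in the plywood jig: turn the black knob until its white pointer stands on the long red 90-degree mark of the dial, then take the triangular aluminium square by its red-faced bar. Lay it flat on the jig's board inside the corner and press it home until one leg bears flat on the light wooden plate and the other on the dark stud, without pushing the stud off its setting or disturbing the things lying about. Finish holding it there, still gripped and pressed against both pieces, as for the glue to grab.

Things in the scene. Friction and masses are not known exactly. Their poses are not given: they have to be found in the camera images.
- jig_corner (a point): Inside corner of the wooden joint, on the top face of the fixed 12 mm plywood board (12 mm above the table). Jig axes: x across the plate, y along it toward stud and knob, z up; the square goes toward -x, -y. Plate's inner face: plane x = 0, y from -130 to +35 mm. Stud's inner face at 90 degrees: plane y = 0, x from -138 to -3 mm. Place and yaw vary.
- plate: Light wooden batten 24 x 165 x 30 mm, fixed on the board; origin and axes as point jig_corner. Its top is 30 mm above the board; straps with black thumbscrews reach 45 mm above the board, behind its inner face.
- stud_arm: Dark wooden stud 136 x 22 mm, top 30 mm above the board (thumbscrews to 45 mm), on an arm that swings about the vertical through its origin, the inside corner. The stud runs along its -x; inner face: its plane y = 0. Moved by the knob through a 6:1 gear; stays where left and slips only above about 1.1 N m (17 N at 65 mm from the corner). It starts leaning 5 to 12 degrees into the corner.
- angle_knob (a joint): Setting knob, rad: 0 with the white pointer on the long red mark (stud at 90 degrees to the plate), negative while the stud leans in; grows counterclockwise seen from above. 6 rad of knob swing the stud 1 rad; the short black marks are 15 and 30 degrees of knob apart. Starts from -1.3 to -0.5, limits -2.0 and 0.75. Needs about 0.2 N m; stays where left.
- knob_grip (a point): Grip point on the knob's vertical axis, 60 mm above the table, at x = -62, y = +88 mm from jig_corner. Black bar 38 mm long, 13 mm thick, from 39 to 69 mm above the table, over a disc of radius 20 mm (top 39 mm) and a white dial of radius 36 mm (top 34 mm). Turns with the knob: bar along its x, pointer to its -x; at joint value 0 its axes are parallel to jig_corner's.
- square: Triangular aluminium frame 26 mm high, 0.22 to 0.37 kg, lying flat on the table. Origin: outside right-angle corner (relieved by 6 mm), at the underside. Legs 110 mm long, 12 mm wide, along its -x and -y; their outer faces are its planes y = 0 and x = 0. A third bar, 14 mm wide, red-faced in the middle, joins their ends. Home: origin at jig_corner, axes parallel.
- square_grip (a point): Middle of the square's third bar, 20 mm above the underside, at (-52, -52, 20) mm in the square's frame. The bar runs along the square's (1, -1) direction, so fingers close across its 14 mm along (1, 1); the inner finger has 45 mm of room inside the frame.
- glue_bottle: White glue bottle with a red tip, 40 mm wide, 128 mm high, standing; origin at the centre of its underside. Leave alone.
- tape_measure: Red and black tape measure, 37 x 73 mm, 62 mm high, standing; origin at the centre of its underside. Leave alone.
- sanding_block: Brown sanding block 64 x 100 x 27 mm, at the left; origin at the centre of its underside. Leave alone.

How it is judged:
On the way, in this order (a step that is already met when the one before it is completed fails the run):
1. the knob's pointer stands on the red mark (stud at 90 degrees) (value of joint angle_knob between -0.12 and 0.12 rad and velocity of joint angle_knob below 0.1 rad/s), for 0.3 s.
2. the square lies flat in the corner, home against both faces (x of square in the frame of jig_corner between -0.004 and 0.004 m and y of square in the frame of jig_corner between -0.004 and 0.004 m and z of square in the frame of jig_corner between -0.004 and 0.006 m and angle between the x axis of square and the x axis of jig_corner, either way round below 0.04 rad), for 0.2 s.
At the end, for the whole second after the job is handed in: Knob within 0.12 rad of the red mark; square gripped (over 2 N), at rest, level within 0.05 rad, at most 6 mm above the board, turned within 0.035 rad of the plate, its corner within 4 mm of the inside corner along both pieces, pressing on plate and stud with over 1 N each (value of joint angle_knob between -0.12 and 0.12 rad and contact force between square and plate above 1 N and contact force between square and stud_arm above 1 N and contact force between the fingers and square above 2 N and angle between the x axis of square and the x axis of jig_corner, either way round below 0.035 rad and angle between square's own z axis and vertical below 0.05 rad and linear speed of square below 0.02 m/s and x of square in the frame of jig_corner between -0.004 and 0.004 m and y of square in the frame of jig_corner between -0.004 and 0.004 m and z of square in the frame of jig_corner between -0.004 and 0.006 m); the arm keeps its last pose, push and grip.
It fails at once if the glue bottle, tape measure or sanding block is moved more than 20 mm (distance of any of glue_bottle, tape_measure, sanding_block from where it was at the start of the episode above 0.02 m).
It also fails if it takes over 64 s, if anything falls off the work surface, if the arm or the gripper's body presses on something with over 40 N, if the wrist force passes 120 N, or if a joint passes its speed limit or range.

ROBOT

A 7-joint arm with a two-finger parallel gripper is mounted at the origin on the work surface; the furniture and walls round the work are solid. World frame = base frame: x ahead of the robot, y to its left, z up, the work surface at z = 0. Lengths are in m, angles in rad, forces in N, time in s.
With the tool pointing down it reaches from about 0.4 to 0.85 m from the base axis. Payload 10.4 kg.
Tool frame: the origin (TCP) lies at the very end of the fingers, on their centre line; the grasp point (between the pads) lies 19 mm behind it (r.pinch_z is the distance from the TCP to the grasp point, in m); z points along the fingers, y is the line along which they close (so a half turn about z gives the same grasp; the last joint's range is limited). The gripper opens to 87 mm and grips with 3 to 60 N. Pads are 19 mm wide; open, the fingers measure 117 mm over their backs; the gripper's body (75 mm by 190 mm) begins 51 mm behind the grasp point.
Start: joints at [1.101, 0.332, -0.065, 1.46, 0.022, 1.35, -0.088], TCP at [0.27, -0.564, 0.191] pointing down, gripper open.
Joint ranges: [-2.6, 2.6], [-0.5, 2.12], [-1.47, 1.34], [0.16, 2.42], [-1.27, 4.41], [0.06, 2.06], [-2.6, 2.6]. Speed limits (rad/s): [2.22, 2.22, 2.79, 2.79, 3.14, 3.14, 3.14].

INTERFACE

Orientations are given as a unit quaternion [x, y, z, w].
In Python, from bench import sensors, vision, r gives the robot as it stands.
- The arm moves only by the shell command python3 -m crank 'ROWS' [OPENING] [FORCE]. ROWS is JSON, a list of rows, each a list of 2 entries, a list of its own where there are three numbers: the shift along the tool's x, y, z normalised to -1 to 1, where 1 is 3 cm, then the turn about the tool's z normalised to -1 to 1, where 1 is 8 degrees. A call has 1 to 12 rows; each row shifts and turns the commanded pose from where the row before left it, along the tool's axes as they then stand; what a row does not reach is not made up. A row lasts 1/8 s, in which the tool goes at most 62.5 mm and 10.7 degrees, less where a joint would pass 70% of its speed; a pose out of reach is approached as far as the arm can. A call with a number of a shift or a turn outside -1 to 1 is refused whole. A call with a gripper value outside its range is refused whole. OPENING is the opening, from 0 (shut) to 1 (fully open), set as the call begins (- or left out, the last holds). The fingers move at their own pace and stop on an object; FORCE is the grip in N (left out, the last holds). Time passes only in rows, so rows that do not move let the fingers close. It gives the time, the measured TCP pose, the force, the opening and the grip force at its end, in the units of the state.
- sensors.read_state(): the state, without advancing time (a new reading comes with each control period).
- vision.camera(name): name is "side" or "top" or "wrist"; returns the picture (384x512x3 uint8, red, green, blue); there is no depth.
- vision.camera_model(name): a dict with "vertical_fov" (degrees; the focal length in pixels is half the picture's height over the tangent of half this angle, whatever the lens; pixels are square), "cx", "cy" (the principal point, pixels), "camera_from_world" (4x4, takes a point from world to camera coordinates); the wrist camera has in their place "hand_eye" (4x4, takes a point from camera to tool coordinates, whose origin is the TCP and whose axes are the flange's). Camera axes: x right, y down, z forward; pixel columns grow to the right and rows downward; lengths in m; the calibration is good to about 2 mm. The wrist camera is an equidistant fisheye: a pixel r from the principal point sees the ray r / f radians off the axis. A picture is of the moment at which its call begins: read the wrist's pose just before it. camera_model takes no time and is no camera call.
- r.close_job(): hands the job in; it is judged then, once.
The state is a dict: "time": time; "joint_positions": joint angles; "joint_vel": joint speeds; "joint_torque": joint torques, N m; "ee_pos": TCP position; "eef_rot": TCP orientation; "ft_force": force on the tool from outside, world axes, zero at the start; "torque": the same for the moment, N m; "width": finger opening in m; "grip_force": force on a finger pad.
Only numpy, scipy, OpenCV 4.12 (cv2) and the standard library are available. Lean on these libraries where they do the work, as an engineer would, in place of code of your own. Each camera call takes 0.05 s, during which the arm holds its last target. There are 200 camera calls.

## Working session

There is one attempt and no reset: what is moved stays moved. The work goes in short steps, Python scripts to look and compute and a shell command to move; the robot and the scene stay as the last step left them, time stands still between calls to the robot, and variables do not carry over. Pictures are saved under pics/ and viewed, at most 10 in all, crops included, and the job is handed in when it is done.

```bash
ls; mkdir -p pics; python3 - <<'E'
from bench import sensors, vision, r
import cv2
s=sensors.read_state();print({k:s[k] for k in('time','ee_pos','eef_rot','width','ft_force')}, r.pinch_z)
for n in('top','side'):
    im=vision.camera(n);cv2.imwrite(f'pics/{n}0.png',im[:,:,::-1])
    m=vision.camera_model(n);print(n,m)
    cv2.imwrite(f'pics/{n}0b.png',cv2.resize(im[:,:,::-1],(800,600),interpolation=cv2.INTER_CUBIC))
E
```

```text
pics
{'time': 0.0, 'ee_pos': array([ 0.26987553, -0.563256  ,  0.19024134]), 'eef_rot': array([ 9.75149546e-01,  2.21546511e-01, -1.75741708e-04, -6.89682263e-04]), 'width': 0.08726049123748032, 'ft_force': array([-0.43585801,  1.11433188,  0.69447242])} 0.0187
top {'vertical_fov': 48.14508197998393, 'cx': 249.9812447116272, 'cy': 197.84512842433034, 'camera_from_world': array([[-0.01550052, -0.99984407,  0.00845997,  0.06854962],
       [-0.99138622,  0.01426781, -0.13019137,  0.4483744 ],
       [ 0.13005037, -0.01040513, -0.99145279,  1.13683716],
       [ 0.        ,  0.        ,  0.        ,  1.        ]])}
side {'vertical_fov': 46.99149213409049, 'cx': 250.17909524318256, 'cy': 198.1594989003361, 'camera_from_world': array([[-0.97227307, -0.23315049, -0.01805326,  0.4593758 ],
       [-0.12814575,  0.5957798 , -0.79285881,  0.07484914],
       [ 0.19561119, -0.76856183, -0.6091379 ,  1.26780964],
       [ 0.        ,  0.        ,  0.        ,  1.        ]])}
```

View pics/top0b.png

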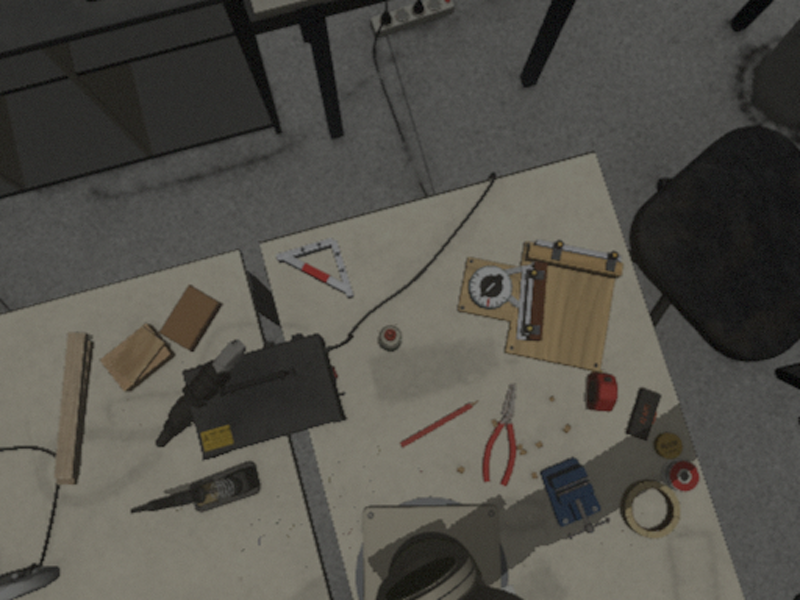

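The top view shows the square at about (318,268), the jig with its knob at (491,287), the plate at (575,257), the stud at (535,300), the bottle at (390,337) and the tape at (601,391). I'll enlarge the jig and the square.

```bash
cat > h.py <<'E'
import numpy as np
from bench import sensors, vision, r
from scipy.spatial.transform import Rotation as R
def ray(name,uv,state=None):
    m=vision.camera_model(name);f=192/np.tan(np.radians(m['vertical_fov'])/2)
    d=np.array([uv[0]-m['cx'],uv[1]-m['cy']])/f
    if name=='wrist':
        H=m['hand_eye'];t=np.linalg.norm(d);v=np.r_[d/t*np.sin(t),np.cos(t)]
        W=np.eye(4);W[:3,:3]=R.from_quat(state['eef_rot']).as_matrix();W[:3,3]=state['ee_pos'];T=W@H
    else:
        v=np.r_[d,1];T=np.linalg.inv(m['camera_from_world'])
    return T[:3,3],T[:3,:3]@v
def at_z(name,uv,z,state=None):
    o,v=ray(name,uv,state);return (o+v*(z-o[2])/v[2])[:2]
E
python3 - <<'E'
import cv2
im=cv2.imread('pics/top0.png')
a=im[145:245,285:405];b=im[145:195,170:230]
a=cv2.convertScaleAbs(cv2.resize(a,None,fx=6,fy=6,interpolation=cv2.INTER_CUBIC),alpha=1.3)
b=cv2.convertScaleAbs(cv2.resize(b,None,fx=12,fy=12,interpolation=cv2.INTER_CUBIC),alpha=1.1)
cv2.imwrite('pics/a.png',a);cv2.imwrite('pics/b.png',b)
E
```

```text
(no output)
```

View pics/a.png

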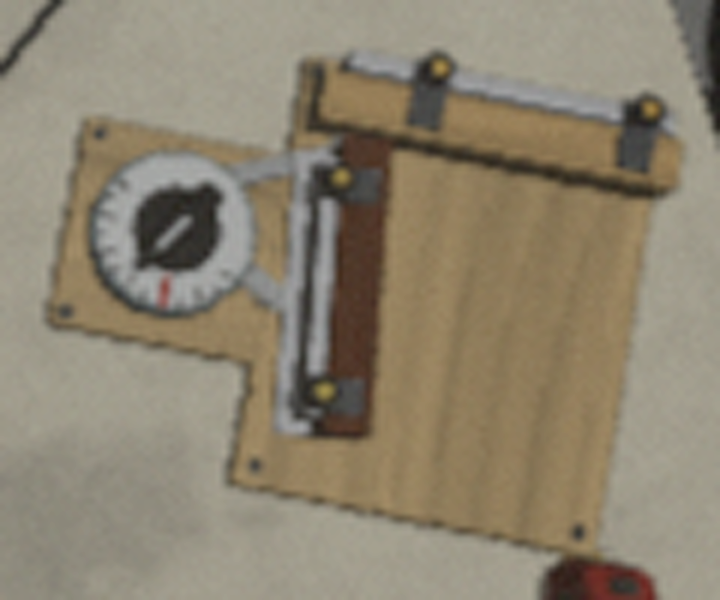

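View pics/b.png

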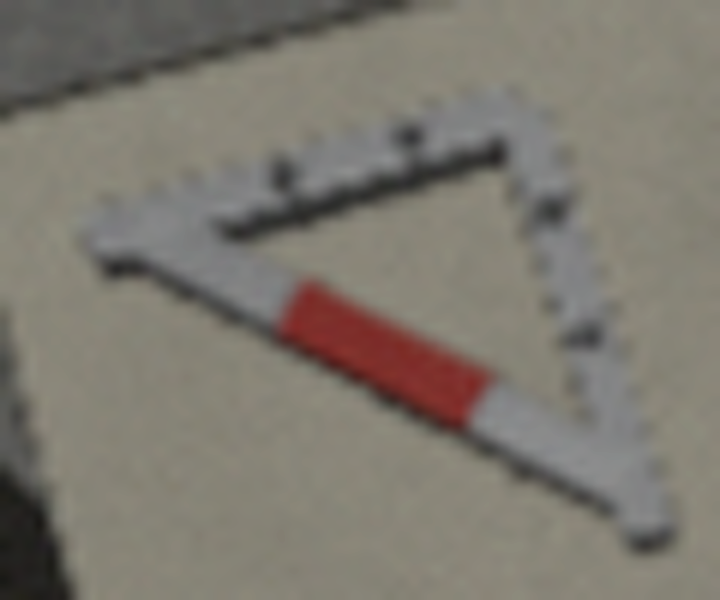

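Jig crop: the dial is centred at (172,232), the red mark is at (164,292) and the pointer runs lower-left from (190,215) to (155,250). The plate's inner face runs from (310,125) to (668,185). In the square crop, the right-angle corner is at about (525,95), with the leg ends at (85,230) and (655,540).

```bash
python3 - <<'E'
from h import *
np.set_printoptions(precision=4,suppress=True)
A=lambda u,v,z:at_z('top',(285+u/6-.4,145+v/6-.4),z)
B=lambda u,v,z:at_z('top',(170+u/12-.45,145+v/12-.45),z)
ang=lambda d:np.degrees(np.arctan2(d[1],d[0]))
print('cam',ray('top',(250,198))[0])
c=A(172,232,.034);m=A(164,292,.034);print('dial',c,'red dir',ang(m-c))
p1=A(190,215,.069);p2=A(158,249,.069);print('pointer',p1,p2,ang(p2-p1), 'bar',A(212,190,.066),A(145,264,.066))
t1=A(310,122,.042);t2=A(670,184,.042);print('plate',t1,t2,ang(t1-t2),np.linalg.norm(t1-t2))
yaw=np.radians(ang(t1-t2)-90)
for y in(yaw,np.radians(ang(c-m))):
    Rz=np.array([[np.cos(y),-np.sin(y)],[np.sin(y),np.cos(y)]]);print(np.degrees(y),'corner',c-Rz@[-.062,.088],'plate pts',(Rz.T@(t1-c))+[-.062,.088],(Rz.T@(t2-c))+[-.062,.088])
s=A(393,140,.042);e=A(370,437,.042);print('stud',s,e,ang(s-e))
k=B(525,95,.026);a=B(85,225,.026);b=B(655,530,.026);print('sq',k,a,b,ang(a-k),ang(b-k),ang(a-b),np.linalg.norm(a-k),np.linalg.norm(b-k))
print('red mid',B(388,355,.026))
for n,u,v in(('bottle',390,337),('tape',601,391),('block',190,318)):print(n,at_z('top',(u*.64,v*.64),.06))
E
```

```text
cam [0.2977 0.074  1.1849]
dial [ 0.4862 -0.1106] red dir 170.52809217657762
pointer [ 0.4879 -0.1132] [ 0.473  -0.0986] 135.6331899160272 bar [ 0.4994 -0.1238] [ 0.4668 -0.0931]
plate [ 0.5344 -0.1736] [ 0.5036 -0.3352] 79.23084955997669 0.16451035567266162
-10.76915044002331 corner [ 0.5306 -0.2087] plate pts [-0.0029  0.0351] [-0.0029 -0.1294]
-9.4719078234224 corner [ 0.5328 -0.2076] plate pts [-0.0041  0.0338] [-0.0078 -0.1306]
stud [ 0.5256 -0.2108] [ 0.3912 -0.1944] -6.973412395976842
sq [0.5773 0.1609] [0.5483 0.2616] [0.4759 0.1319] 106.0968074267502 -164.0164378039728 60.83730479849494 0.10480539249180434 0.1055487730153148
red mid [0.5171 0.1924]
bottle [0.3981 0.0639]
tape [ 0.3026 -0.2865]
block [0.4351 0.3999]
```

```bash
python3 -m crank '[[[0.766,-0.618,0],0],[[0.766,-0.618,0],0],[[0.766,-0.618,0],0],[[0.766,-0.618,0],0],[[0.766,-0.618,0],0],[[0.766,-0.618,0],0],[[0.766,-0.618,0],0],[[0.766,-0.618,0],0],[[0.766,-0.618,0],0],[[0.766,-0.618,0],0],[[0.766,-0.618,0],0],[[0.766,-0.618,0],0]]' 0.55 20
python3 -m crank '[[[0.766,-0.618,0],0],[[0.766,-0.618,0],0],[[0.766,-0.618,0],0],[[0.766,-0.618,0],0],[[0.766,-0.618,0],0],[[0,0,0],-0.98],[[0,0,0],-0.98],[[0,0,0],-0.98],[[0,0,0],-0.98],[[0,0,0],-0.98],[[0,0,0],-0.98],[[0,0,0],-0.98]]'
python3 -m crank '[[[0,0,0],-0.98],[[0,0,0],-0.98],[[0,0,0],-0.98],[[0,0,0],-0.98],[[0,0,0],-0.98],[[0,0,0],-0.98],[[0,0,0],-0.98],[[0,0,0],0],[[0,0,0],0]]'
python3 - <<'E'
from h import *
import cv2
s=sensors.read_state();im=vision.camera('wrist')
np.savez('w1.npz',p=s['ee_pos'],q=s['eef_rot'])
print(s['time'],s['ee_pos'],s['joint_positions'],R.from_quat(s['eef_rot']).as_matrix()[:,0]);print(vision.camera_model('wrist'))
cv2.imwrite('pics/w1.png',cv2.resize(im[:,:,::-1],(800,600),interpolation=cv2.INTER_CUBIC))
E
```

```text
time: 1.6
ee_pos: [0.4227, -0.2429, 0.1908]
eef_rot: [0.975, 0.222, -0.0, -0.0]
ft_force: [0.8, 0.8, 0.0]
width: 0.0481
grip_force: 0.0
time: 3.1
ee_pos: [0.486, -0.1106, 0.1907]
eef_rot: [0.762, 0.648, -0.0, -0.0]
ft_force: [-0.1, -0.3, 0.2]
width: 0.0474
grip_force: 0.0
time: 4.22
ee_pos: [0.4861, -0.1106, 0.1909]
eef_rot: [0.381, 0.924, -0.0, -0.0]
ft_force: [0.3, 0.8, 0.9]
width: 0.0478
grip_force: 0.0
4.225 [ 0.48608119 -0.11063721  0.1909297 ] [ 0.66273783  0.089821   -0.55617911  1.76236097  0.04917141  1.30341358
  0.88399   ] [-7.09390535e-01  7.04815614e-01  1.36753420e-04]
{'vertical_fov': 65.70646984690485, 'cx': 250.17032457576963, 'cy': 190.25494650284165, 'hand_eye': array([[ 6.26793628e-04, -9.54379605e-01, -2.98595338e-01,
         8.41215040e-02],
       [ 9.99999679e-01,  4.49159432e-04,  6.63522834e-04,
         8.15594365e-05],
       [-4.99135748e-04, -2.98595658e-01,  9.54379581e-01,
        -1.92672551e-01],
       [ 0.00000000e+00,  0.00000000e+00,  0.00000000e+00,
         1.00000000e+00]])}
```

View pics/w1.png

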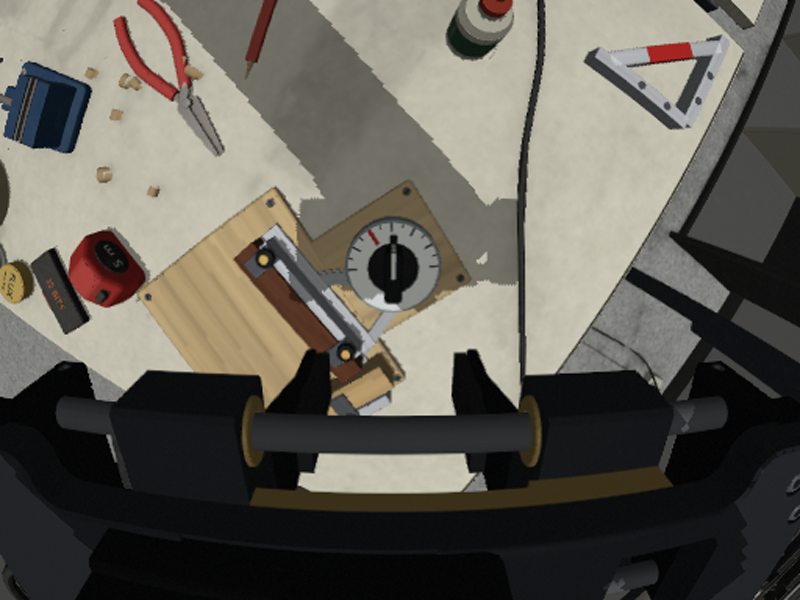

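Wrist view: the dial centre is at (392,265), the red mark at (374,237), and the bar stands vertically from (394,237) to (394,301). It lies along tool x, so the grasp angle is right.

```bash
python3 - <<'E'
from h import *
w=np.load('w1.npz');s=dict(ee_pos=w['p'],eef_rot=w['q'])
P=lambda u,v,z:at_z('wrist',((u+.5)*.64-.5,(v+.5)*.64-.5),z,s)
ang=lambda d:np.degrees(np.arctan2(d[1],d[0]))
c=P(393,265,.034);m=P(374,237,.034);print('dial',c,ang(m-c))
a=P(394,236,.069);b=P(394,302,.069);print('bar',(a+b)/2,ang(a-b),np.linalg.norm(a-b))
c1=P(377,404,.042)
k=P(684,128,.026);l1=P(587,53,.026);l2=P(727,38,.026);print('sq',k,l1,l2)
print('red mid',P(670,52,.026))
E
```

```text
dial [ 0.48647591 -0.10864181] 168.61728211623495
bar [ 0.48329908 -0.1047131 ] 135.3117307189594 0.047506767392180814
sq [0.57546894 0.15864775] [0.47081969 0.12563744] [0.54589726 0.26432508]
red mid [0.51777682 0.19456871]
```

```bash
python3 -m crank '[[[0,0,1],0],[[0,0,1],0],[[0,0,1],0],[[0,0,1],0],[[0,0,0.8],0],[[0,0,0],0],[[0,0,0],0]]'
python3 -m crank '[[[0,0,0],0],[[0,0,0],0],[[0,0,0],0],[[0,0,0],0],[[0,0,0],0]]' 0 30
python3 -m crank '[[[0,0,0],-0.6],[[0,0,0],-0.6],[[0,0,0],-0.6],[[0,0,0],-0.6],[[0,0,0],-0.6],[[0,0,0],-0.6],[[0,0,0],-0.6],[[0,0,0],0],[[0,0,0],0],[[0,0,0],0],[[0,0,0],0]]'
```

```text
time: 5.15
ee_pos: [0.4868, -0.1107, 0.048]
eef_rot: [0.38, 0.925, 0.0, 0.001]
ft_force: [0.2, -0.2, 0.1]
width: 0.0477
grip_force: 0.0
time: 5.78
ee_pos: [0.4862, -0.1106, 0.0471]
eef_rot: [0.38, 0.925, -0.0, 0.0]
ft_force: [0.3, 0.1, 1.0]
width: 0.0064
grip_force: 0.0
time: 7.15
ee_pos: [0.4862, -0.1106, 0.0471]
eef_rot: [0.096, 0.995, -0.0, 0.0]
ft_force: [0.9, 0.3, 0.2]
width: 0.0006
grip_force: 0.0
```

```bash
python3 - <<'E'
from h import *
import cv2
s=sensors.read_state();print(s['time'],s['width'])
a=vision.camera('wrist')[150:350,130:380];b=vision.camera('side')
m=vision.camera_model('side');f=192/np.tan(np.radians(m['vertical_fov'])/2)
p=(m['camera_from_world']@np.r_[s['ee_pos'],1])[:3];u=int(m['cx']+f*p[0]/p[2]);v=int(m['cy']+f*p[1]/p[2]);print(u,v)
b=b[max(0,v-80):v+80,max(0,u-100):u+100]
im=np.hstack([cv2.resize(a,(400,320)),cv2.resize(b,(400,320),interpolation=cv2.INTER_CUBIC)])
cv2.imwrite('pics/c.png',im[:,:,::-1])
E
```

```text
7.15 0.0005899667960190195
253 169
```

View pics/c.png

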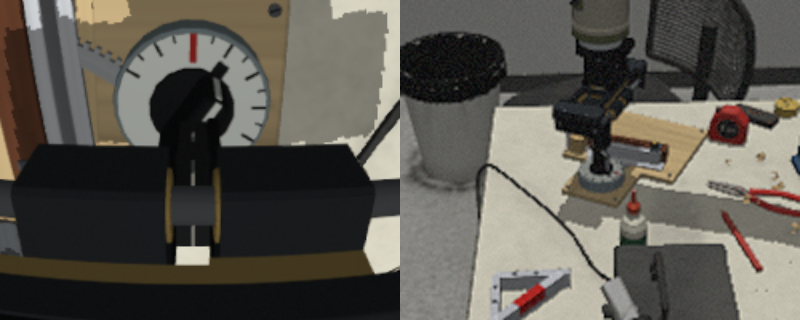

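The left panel is the wrist view and the right is the side view. The dial centre is at about (192,103), the pointer still leans right at (215,100), and the fingers shut on nothing. I'll enlarge and brighten the crop to see why.

```bash
python3 - <<'E'
from h import *
import cv2
a=vision.camera('wrist')[170:290,190:310];b=vision.camera('side')[129:209,213:293]
g=lambda i,k:(255*(cv2.resize(i,(400,400) if k else (400,400),interpolation=cv2.INTER_CUBIC)/255.)**.5).astype('uint8')
cv2.imwrite('pics/d.png',np.hstack([g(a,0),g(b,1)])[:,:,::-1])
E
```

```text
(no output)
```

View pics/d.png

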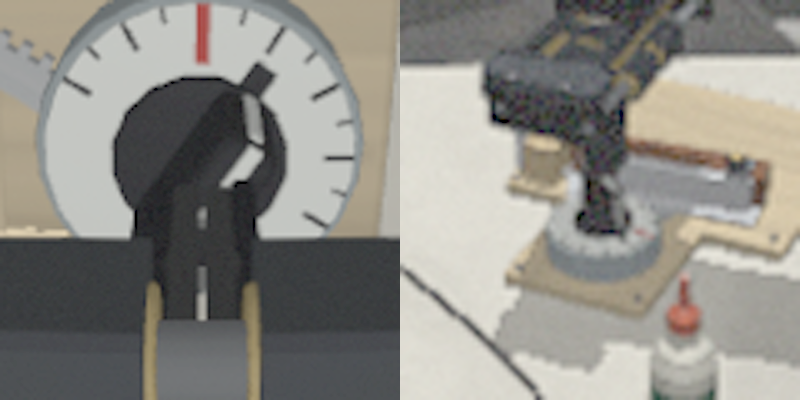

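```bash
python3 - <<'E'
from h import *
s=sensors.read_state();M=R.from_quat(s['eef_rot']).as_matrix()
print(s['time'],s['ee_pos'],s['width'],M[:,0],M[:,1])
def P(u,v,z):
    p=at_z('wrist',(190+(u+.5)*.3-.5,170+(v+.5)*.3-.5),z,s);return p.round(4),(M.T@(np.r_[p,z]-s['ee_pos'])).round(4)
for n,u,v,z in(('top end',262,148,.069),('ptr end',225,185,.069),('foot top',250,98,.046),('foot end',262,145,.069),('tip',262,68,.039),('dial L',38,140,.034),('dial R',362,150,.034),('red',202,62,.034),('disc top edge',200,77,.039),('discL',113,150,.039),('discR',287,160,.039)):print(n,*P(u,v,z))
E
```

```text
7.35 [ 0.48624434 -0.11062184  0.04707002] 0.0008234424755447906 [-9.81462397e-01  1.91654765e-01 -1.17395458e-04] [ 1.91654772e-01  9.81462402e-01 -5.19703697e-05]
top end [ 0.474  -0.0957] [ 0.0149  0.0123 -0.0219]
ptr end [ 0.4801 -0.1038] [ 0.0074  0.0055 -0.0219]
foot top [ 0.4719 -0.0965] [0.0168 0.0111 0.0011]
foot end [ 0.4734 -0.0956] [ 0.0155  0.0123 -0.0219]
tip [ 0.4682 -0.0929] [0.0211 0.0139 0.0081]
dial L [ 0.4769 -0.1452] [ 0.0025 -0.0357  0.0131]
dial R [ 0.4933 -0.074 ] [0.0001 0.0373 0.0131]
red [ 0.466  -0.1055] [0.0209 0.0012 0.0131]
disc top edge [ 0.4677 -0.1062] [0.0191 0.0007 0.0081]
discL [ 0.4805 -0.1282] [ 0.0023 -0.0183  0.0081]
discR [ 0.4901 -0.0911] [-0.0001  0.0199  0.0081]
```

The calibration and dial size are consistent, and the bar passes under the TCP, yet nothing was felt. The fingertips appear to be above the bar, so I'll probe down gently with the fingers shut.

```bash
for i in 1 2 3; do :; done
python3 -m crank '[[[0,0,0.1],0],[[0,0,0],0]]' | egrep 'ee_pos|ft|time'
python3 -m crank '[[[0,0,0.1],0],[[0,0,0],0]]' | egrep 'ee_pos|ft|width'
python3 -m crank '[[[0,0,0.07],0],[[0,0,0],0]]' | egrep 'ee_pos|ft|width'
```

```text
time: 7.6
ee_pos: [0.486, -0.1106, 0.0437]
ft_force: [-0.8, -0.4, 0.7]
ee_pos: [0.486, -0.1106, 0.0408]
ft_force: [0.6, -0.2, 0.1]
width: 0.0
ee_pos: [0.4861, -0.1106, 0.0388]
ft_force: [0.9, -0.7, -0.5]
width: 0.0003
```

```bash
python3 -m crank '[[[0,0,0.08],0],[[0,0,0],0]]' | egrep 'ee_pos|ft'
python3 -m crank '[[[0,0,0.08],0],[[0,0,0],0]]' | egrep 'ee_pos|ft'
python3 - <<'E'
from h import *
import cv2
a=vision.camera('wrist')[170:290,190:310]
b=vision.camera('side')[139:209,218:288]
g=lambda i:(255*(cv2.resize(i,(400,400),interpolation=cv2.INTER_CUBIC)/255.)**.5).astype('uint8')
cv2.imwrite('pics/e.png',np.hstack([g(a),g(b)])[:,:,::-1])
E
```

```text
ee_pos: [0.4866, -0.1107, 0.0375]
ft_force: [-4.2, 0.8, 11.2]
ee_pos: [0.4869, -0.1108, 0.0371]
ft_force: [-14.4, 2.5, 39.9]
```

View pics/e.png

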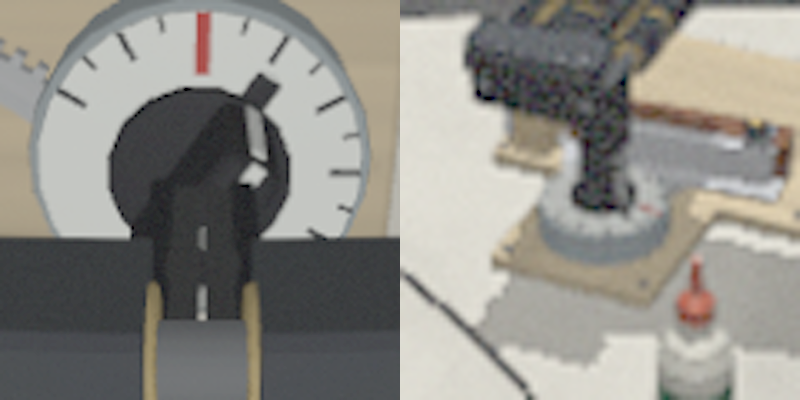

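Contact came at a TCP z of about 0.0376. That could be the disc at 0.039, or the bar top if the fingers are short. Next I'll lift, open to 35 mm, realign with the bar, and come down astride it to tell these apart.

```bash
python3 -m crank '[[[0,0,-0.4],0],[[0,0,0],0.7],[[0,0,0],0.7],[[0,0,0],0.7],[[0,0,0],0.7],[[0,0,0],0.7],[[0,0,0],0.7],[[0,0,0],0],[[0,0,0],0]]' 0.4 30
python3 -m crank '[[[0,0,0.2],0],[[0,0,0],0]]'|egrep 'ee_pos|ft|width'
python3 -m crank '[[[0,0,0.1],0],[[0,0,0],0]]'|egrep 'ee_pos|ft|width'
```

```text
time: 9.82
ee_pos: [0.4862, -0.1106, 0.0461]
eef_rot: [0.379, 0.925, -0.0, 0.0]
ft_force: [0.3, -0.3, -0.2]
width: 0.035
grip_force: 0.0
ee_pos: [0.4857, -0.1106, 0.0395]
ft_force: [0.2, -0.2, -0.4]
width: 0.0348
ee_pos: [0.4861, -0.1106, 0.0369]
ft_force: [0.8, 0.8, 0.4]
width: 0.0348
```

```bash
python3 -m crank '[[[0,0,0.1],0],[[0,0,0],0]]'|egrep 'ee_pos|ft|width'
python3 -m crank '[[[0,0,0.1],0],[[0,0,0],0]]'|egrep 'ee_pos|ft|width'
```

```text
ee_pos: [0.4861, -0.1106, 0.0339]
ft_force: [-0.6, 0.2, -0.0]
width: 0.0346
ee_pos: [0.486, -0.1106, 0.0309]
ft_force: [-0.3, -0.3, 0.4]
width: 0.0344
```

With the TCP reading 31 mm there is still no contact on the 34 mm dial, so the real fingertips sit about 31 mm above the reported TCP. I'll go lower by that amount, watching the force.

```bash
python3 -m crank '[[[0,0,0.2],0],[[0,0,0],0]]'|egrep 'ee_pos|ft'
python3 -m crank '[[[0,0,0.2],0],[[0,0,0],0]]'|egrep 'ee_pos|ft'
python3 -m crank '[[[0,0,0.15],0],[[0,0,0],0]]'|egrep 'ee_pos|ft'
python3 -m crank '[[[0,0,0],0],[[0,0,0],0],[[0,0,0],0],[[0,0,0],0],[[0,0,0],0]]' 0 30
```

```text
ee_pos: [0.4858, -0.1106, 0.0246]
ft_force: [-0.5, -0.4, 0.7]
ee_pos: [0.4858, -0.1106, 0.0186]
ft_force: [-0.2, -0.7, 0.0]
ee_pos: [0.486, -0.1106, 0.0143]
ft_force: [-0.1, -0.2, 0.1]
time: 12.2
ee_pos: [0.4871, -0.1099, 0.0149]
eef_rot: [0.379, 0.925, 0.001, 0.001]
ft_force: [4.4, 3.2, -3.6]
width: 0.0129
grip_force: 30.0
```

It's gripped at 12.9 mm. I'll turn it 33.6° counterclockwise.

```bash
python3 -m crank '[[[0,0,0],-0.6],[[0,0,0],-0.6],[[0,0,0],-0.6],[[0,0,0],-0.6],[[0,0,0],-0.6],[[0,0,0],-0.6],[[0,0,0],-0.6],[[0,0,0],0],[[0,0,0],0],[[0,0,0],0]]'
python3 -m crank '[[[0,0,0],0],[[0,0,0],0],[[0,0,0],0],[[0,0,-1],0],[[0,0,-1],0],[[0,0,-1],0],[[0,0,-1],0],[[0,0,-1],0],[[0,0,0],0],[[0,0,0],0]]' 0.5
python3 - <<'E'
from h import *
import cv2
s=sensors.read_state();np.savez('w2.npz',p=s['ee_pos'],q=s['eef_rot'])
b=vision.camera('wrist')[:,:,::-1];cv2.imwrite('pics/w2o.png',b);b=b[100:250,150:350]
cv2.imwrite('pics/f.png',(255*(cv2.resize(b,(800,600),interpolation=cv2.INTER_CUBIC)/255.)**.6).astype('uint8'))
E
```

```text
time: 13.45
ee_pos: [0.4863, -0.1112, 0.0148]
eef_rot: [0.097, 0.995, -0.0, 0.0]
ft_force: [1.3, -3.8, 1.4]
width: 0.0125
grip_force: 30.0
time: 14.7
ee_pos: [0.4858, -0.1105, 0.164]
eef_rot: [0.096, 0.995, 0.0, -0.0]
ft_force: [0.5, 0.1, 0.1]
width: 0.0435
grip_force: 0.0
```

View pics/f.png

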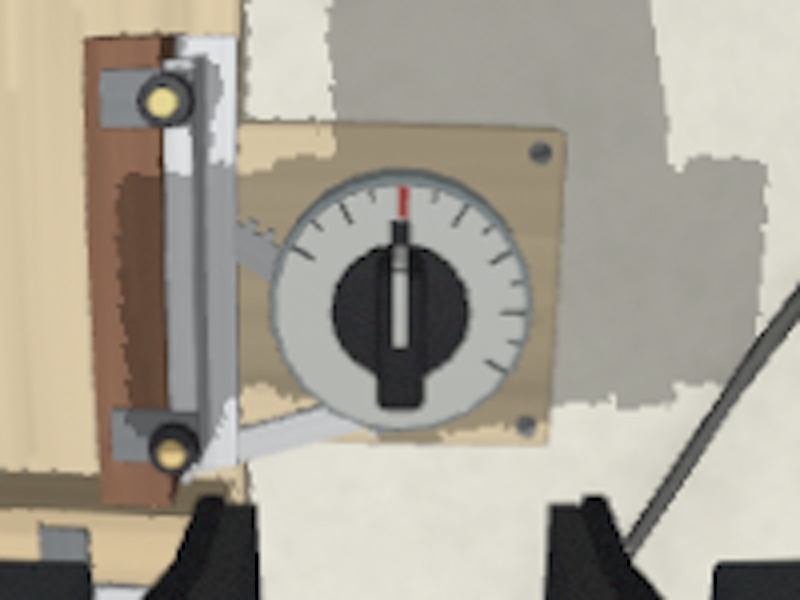

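The pointer stands on the red mark: the pointer tip is at (400,235), the red mark at (404,200) and the dial centre at (401,300). Next is the square.

```bash
python3 -m crank '[[[0.08,0.92,0],0],[[0.08,0.92,0],0],[[0.08,0.92,0],0],[[0.08,0.92,0],0],[[0.08,0.92,0],0],[[0.08,0.92,0],0],[[0.08,0.92,0],0],[[0.08,0.92,0],0],[[0.08,0.92,0],0],[[0.08,0.92,0],0],[[0.08,0.92,0],0]]'|egrep 'time|ee_pos'
python3 -m crank '[[[0,0,0],0.96],[[0,0,0],0.96],[[0,0,0],0.96],[[0,0,0],0.96],[[0,0,0],0.96],[[0,0,0],0.96],[[0,0,0],0.96],[[0,0,0],0.96],[[0,0,0],0.96],[[0,0,0],0.96],[[0,0,0],0.96],[[0,0,0],0.96]]' |egrep 'time|ee_pos'
python3 -m crank '[[[0,0,0],0.96],[[0,0,0],0.96],[[0,0,0],0],[[0,0,0],0]]'
python3 - <<'E'
from h import *
import cv2
s=sensors.read_state();np.savez('w3.npz',p=s['ee_pos'],q=s['eef_rot']);print(s['joint_positions'])
b=vision.camera('wrist')[:,:,::-1];cv2.imwrite('pics/w3o.png',b);b=b[100:250,150:350]
cv2.imwrite('pics/g.png',cv2.resize(b,(800,600),interpolation=cv2.INTER_CUBIC))
E
```

```text
time: 16.12
ee_pos: [0.518, 0.1931, 0.1635]
time: 17.62
ee_pos: [0.5178, 0.1922, 0.1634]
time: 18.12
ee_pos: [0.5181, 0.1924, 0.1641]
eef_rot: [0.859, 0.512, -0.0, -0.0]
ft_force: [-0.7, 0.4, -0.3]
width: 0.0436
grip_force: 0.0
[ 0.08388324  0.24533842 -0.60313237  1.6658658   0.14428353  1.2762772
 -1.04268329]
```

View pics/g.png

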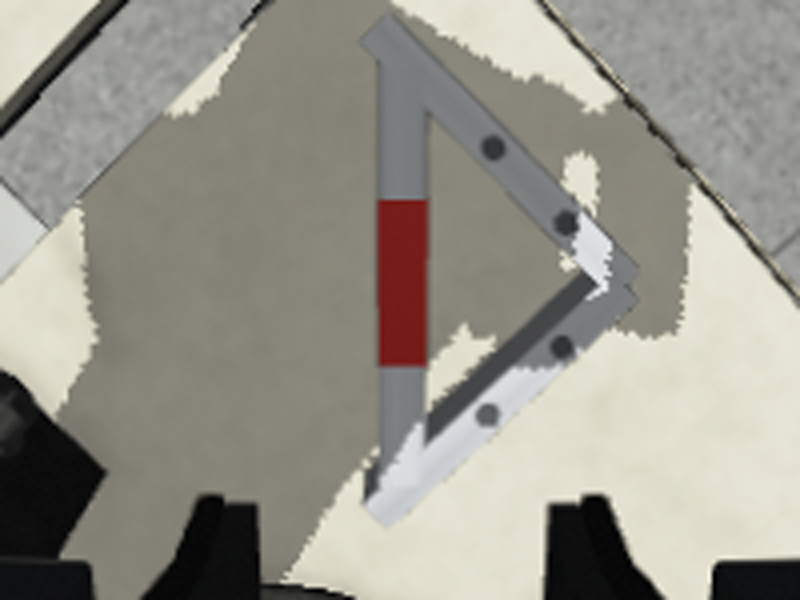

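The bar is vertical in the image, so it's aligned with tool x. The red face is centred at (402,283), and a black corner (the tool case) is at (105,470).

```bash
python3 - <<'E'
from h import *
w=np.load('w3.npz');s=dict(ee_pos=w['p'],eef_rot=w['q']);M=R.from_quat(w['q']).as_matrix()
def P(u,v,z):
    p=at_z('wrist',(150+(u+.5)/4-.5,100+(v+.5)/4-.5),z,s);return p.round(4),(M.T@(np.r_[p,z]-w['p'])).round(4)
for n,u,v,z in(('red',402,283,.026),('barTop',402,200,.026),('barBot',402,366,.026),('cornerA',640,268,.026),('cornerB',638,297,.026),('end1',375,25,.026),('end2',372,515,.026),('case',105,470,.05),('case',105,470,.12)):print(n,*P(u,v,z))
w=np.load('w2.npz');s=dict(ee_pos=w['p'],eef_rot=w['q']);M=R.from_quat(w['q']).as_matrix()
ang=lambda d:np.degrees(np.arctan2(d[1],d[0]))
a=P(84,38,.042)[0];b=P(103,500,.042)[0];print('stud',a,b,ang(b-a),np.linalg.norm(a-b))
print('dial',P(401,300,.034),'red',P(404,200,.034), 'platebot',P(10,476,.042), P(100,508,.042))
E
```

```text
red [0.5182 0.1961] [ 0.0035 -0.0016  0.138 ]
barTop [0.5296 0.2173] [ 0.0275 -0.0016  0.138 ]
barBot [0.5064 0.1742] [-0.0214 -0.0016  0.1381]
cornerA [0.5809 0.1677] [0.0083 0.0671 0.138 ]
cornerB [0.5767 0.1602] [-0.0003  0.067   0.138 ]
end1 [0.5465 0.2641] [ 0.0767 -0.009   0.138 ]
end2 [0.4757 0.1366] [-0.0692 -0.0107  0.1381]
case [0.4207 0.1937] [-0.045  -0.0862  0.1141]
case [0.4517 0.2103] [-0.0158 -0.0669  0.0441]
stud [ 0.3949 -0.1811] [ 0.5253 -0.2098] -12.412447634532345 0.13352097213546643
dial (array([ 0.4848, -0.1122]), array([ 0.0005, -0.0018,  0.13  ])) red (array([ 0.4571, -0.106 ]), array([ 0.0289, -0.001 ,  0.13  ])) platebot (array([ 0.5129, -0.2364]), array([-0.0508, -0.1183,  0.122 ])) (array([ 0.5277, -0.2115]), array([-0.0606, -0.0911,  0.122 ]))
```

```bash
python3 - <<'E'
from h import *
w=np.load('w3.npz');s=dict(ee_pos=w['p'],eef_rot=w['q']);M=R.from_quat(w['q']).as_matrix()
for z in(0,.05,.08,.1,.12,.15):
    a=at_z('wrist',(150+105/4,100+470/4),z,s)
    print(z,a.round(3),*[at_z('top',(u*.64,v*.64),z).round(3) for u,v in((322,336),(242,342),(217,290))])
E
```

```text
0 [0.399 0.181] [0.407 0.184] [0.398 0.325] [0.492 0.37 ]
0.05 [0.421 0.193] [0.402 0.179] [0.394 0.314] [0.484 0.358]
0.08 [0.434 0.2  ] [0.4   0.176] [0.392 0.308] [0.479 0.35 ]
0.1 [0.443 0.205] [0.398 0.174] [0.39  0.304] [0.476 0.345]
0.12 [0.452 0.21 ] [0.396 0.173] [0.388 0.299] [0.472 0.34 ]
0.15 [0.465 0.217] [0.393 0.17 ] [0.386 0.293] [0.467 0.333]
```

```bash
python3 - <<'E'
import cv2
a=cv2.imread('pics/side0.png');b=cv2.imread('pics/w3o.png')
import numpy as np
cv2.imwrite('pics/i.png',np.hstack([cv2.resize(a,(400,300),interpolation=cv2.INTER_AREA),cv2.resize(b,(400,300),interpolation=cv2.INTER_AREA)]))
E
```

```text
(no output)
```

View pics/i.png

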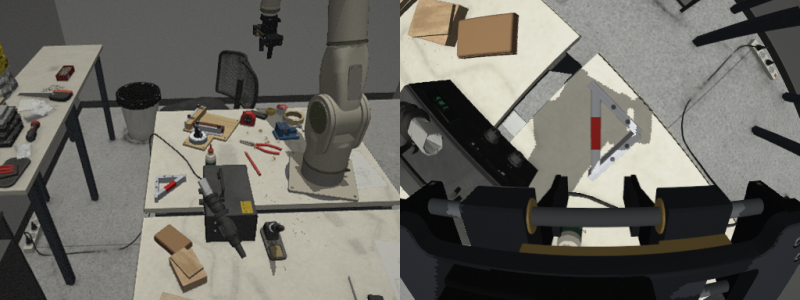

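The right panel shows the case is clear of the descent. Its corner is at floor level near (0.40,0.18), outside the gripper's footprint. I'll shift 3.5 mm along the bar, narrow the opening to 26 mm and go down.

```bash
python3 -m crank '[[[0.12,0,1],0],[[0,0,1],0],[[0,0,1],0],[[0,0,1],0],[[0,0,1],0],[[0,0,0.8],0],[[0,0,0],0],[[0,0,0],0]]' 0.3
python3 -m crank '[[[0,0,0.3],0],[[0,0,0.1],0],[[0,0,0],0],[[0,0,0],0]]'
```

```text
time: 19.18
ee_pos: [0.5207, 0.1959, -0.0084]
eef_rot: [0.859, 0.511, 0.001, 0.0]
ft_force: [0.6, -0.3, 0.6]
width: 0.0262
grip_force: 0.0
time: 19.68
ee_pos: [0.5203, 0.1956, -0.0212]
eef_rot: [0.86, 0.511, 0.0, 0.0]
ft_force: [1.1, 0.5, 0.0]
width: 0.0264
grip_force: 0.0
```

```bash
python3 -m crank '[[[0,0,0.2],0],[[0,0,0],0],[[0,0,0],0]]'|egrep 'ee_pos|ft'
python3 -m crank '[[[0,0,0],0],[[0,0,0],0],[[0,0,0],0],[[0,0,0],0],[[0,0,0],0]]' 0 40
python3 -m crank '[[[0,0,-0.6],0],[[0,0,-1],0],[[0,0,-1],0],[[0,0,0],0],[[0,0,0],0]]'
```

```text
ee_pos: [0.5201, 0.1956, -0.0274]
ft_force: [0.5, -0.4, 0.1]
time: 20.68
ee_pos: [0.5202, 0.1956, -0.0273]
eef_rot: [0.86, 0.511, 0.0, 0.0]
ft_force: [-0.2, -0.2, 1.0]
width: 0.0139
grip_force: 40.0
time: 21.3
ee_pos: [0.5197, 0.1952, 0.0501]
eef_rot: [0.86, 0.511, -0.0, 0.0]
ft_force: [-0.2, -0.2, -4.0]
width: 0.0137
grip_force: 40.0
```

It's gripped at 13.9 mm and lifted. I'll raise it, turn it 62.4° counterclockwise and carry it to a point 12 mm short of both faces.

```bash
python3 -m crank '[[[0,0,-0.9],0],[[0,0,-0.9],0],[[0,0,-0.9],0],[[0,0,0],-0.975],[[0,0,0],-0.975],[[0,0,0],-0.975],[[0,0,0],-0.975],[[0,0,0],-0.975],[[0,0,0],-0.975],[[0,0,0],-0.975],[[0,0,0],-0.975],[[0,0,0],0]]'
python3 -m crank '[[[-0.67,-0.602,0],0],[[-0.67,-0.602,0],0],[[-0.67,-0.602,0],0],[[-0.67,-0.602,0],0],[[-0.67,-0.602,0],0],[[-0.67,-0.602,0],0],[[-0.67,-0.602,0],0],[[-0.67,-0.602,0],0],[[-0.67,-0.602,0],0]]'|grep ee_pos
python3 -m crank '[[[-0.67,-0.602,0],0],[[-0.67,-0.602,0],0],[[-0.67,-0.602,0],0],[[-0.67,-0.602,0],0],[[-0.67,-0.602,0],0],[[-0.67,-0.602,0],0],[[-0.67,-0.602,0],0],[[-0.67,-0.602,0],0],[[0,0,0],0],[[0,0,0],0],[[0,0,0],0]]'
python3 - <<'E'
from h import *
import cv2
s=sensors.read_state();np.savez('w4.npz',p=s['ee_pos'],q=s['eef_rot'])
b=vision.camera('wrist')[:,:,::-1];cv2.imwrite('pics/w4o.png',b)
cv2.imwrite('pics/j.png',cv2.resize(b[80:305,100:400],(800,600),interpolation=cv2.INTER_CUBIC))
E
```

```text
time: 22.8
ee_pos: [0.5194, 0.1952, 0.1303]
eef_rot: [0.471, 0.882, -0.001, -0.001]
ft_force: [0.3, -0.7, -2.4]
width: 0.0139
grip_force: 40.0
ee_pos: [0.4853, -0.046, 0.1311]
time: 25.3
ee_pos: [0.4557, -0.2581, 0.1315]
eef_rot: [0.47, 0.882, 0.0, -0.0]
ft_force: [0.6, 0.9, -3.8]
width: 0.0138
grip_force: 40.0
```

View pics/j.png

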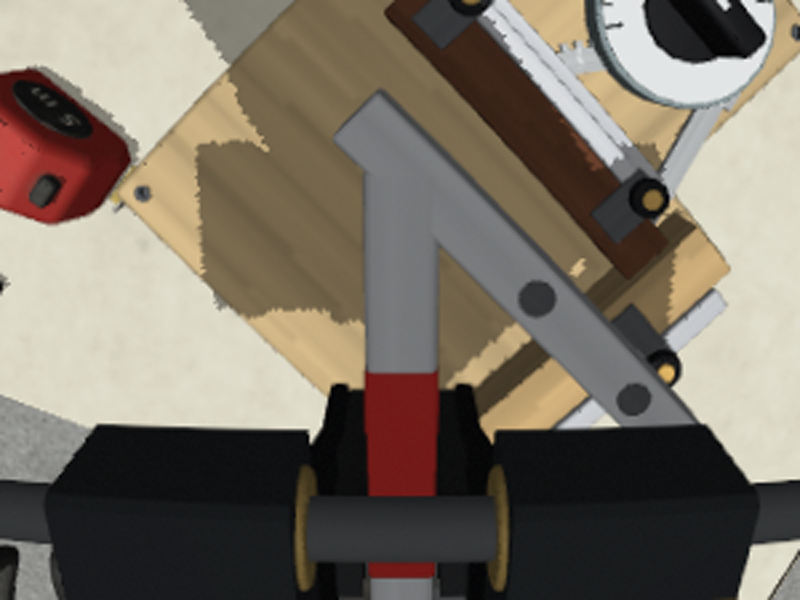

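The square is level in the grip, with its leg parallel to the stud. The stud's inner top edge runs from (388,12) to (630,275) and the leg's outer edge from (380,90) to (690,420). I'll check those edges numerically; that view put me past the picture limit, so I won't open any more.

```bash
python3 - <<'E'
from h import *
w=np.load('w4.npz');s=dict(ee_pos=w['p'],eef_rot=w['q']);M=R.from_quat(w['q']).as_matrix()
P=lambda u,v,z:at_z('wrist',(100+(u+.5)*.375-.5,80+(v+.5)*.375-.5),z,s)
ang=lambda d:np.degrees(np.arctan2(d[1],d[0]))
yaw=np.radians(-11.2);Rz=np.array([[np.cos(yaw),-np.sin(yaw)],[np.sin(yaw),np.cos(yaw)]]);o=np.array([.530,-.2093])
zt=w['p'][2]+.0273+.026
for n,p,q,z in(('stud',(388,12),(630,275),.042),('leg',(380,92),(688,420),zt),('plate',(620,270),(470,402),.042)):
    a,b=P(*p,z),P(*q,z);print(n,a.round(4),b.round(4),'ang',ang(b-a).round(2),'jig',(Rz.T@(a-o)).round(4),(Rz.T@(b-o)).round(4))
print('sq origin jig', Rz.T@(w['p'][:2]+.0735*M[:2,1]-o))
E
```

```text
stud [ 0.3964 -0.1783] [ 0.5258 -0.2065] ang -12.26 jig [-0.1371  0.0044] [-0.0047  0.002 ]
leg [ 0.4093 -0.1959] [ 0.4968 -0.2141] ang -11.72 jig [-0.121  -0.0104] [-0.0316 -0.0112]
plate [ 0.5213 -0.2072] [ 0.505  -0.2831] ang -102.1 jig [-0.009   0.0004] [-0.0102 -0.0773]
sq origin jig [-0.01151213 -0.01029957]
```

```bash
python3 -m crank '[[[0,0,0.9],0],[[0,0,0.9],0],[[0,0,0.9],0],[[0,0,0.9],0],[[0,0,0.9],0],[[0,0,0.2],0],[[0,0,0],0],[[0,0,0],0]]'
python3 -m crank '[[[0,0,0.1],0],[[0,0,0],0],[[0,0,0],0]]'|egrep 'ee_pos|ft'
python3 -m crank '[[[0,0,0.05],0],[[0,0,0],0],[[0,0,0],0]]'|egrep 'ee_pos|ft'
```

```text
time: 26.35
ee_pos: [0.4563, -0.2596, -0.0081]
eef_rot: [0.471, 0.882, -0.0, 0.001]
ft_force: [0.9, 0.0, -3.7]
width: 0.0137
grip_force: 40.0
ee_pos: [0.4555, -0.2593, -0.0122]
ft_force: [-0.4, -0.2, -2.9]
ee_pos: [0.4554, -0.2592, -0.0139]
ft_force: [-0.5, -0.0, -3.4]
```

```bash
python3 -m crank '[[[0,0.12,0],0],[[0,0.12,0],0],[[0,0,0],0],[[0,0,0],0]]'|egrep 'ee_pos|ft'
python3 -m crank '[[[-0.05,0.05,0],0],[[-0.05,0.05,0],0],[[0,0,0],0],[[0,0,0],0]]'|egrep 'ee_pos|ft'
python3 -m crank '[[[-0.05,0.05,0],0],[[0,0,0],0],[[0,0,0],0]]'|egrep 'ee_pos|ft'
```

```text
ee_pos: [0.4614, -0.2552, -0.0139]
ft_force: [0.2, -0.5, -3.6]
ee_pos: [0.4652, -0.256, -0.014]
ft_force: [-2.5, 0.6, -2.7]
ee_pos: [0.4657, -0.2557, -0.0144]
ft_force: [-8.4, 4.3, 2.8]
```

The plate contact is felt at about 9 N. Now I'll slide toward the stud.

```bash
python3 -m crank '[[[0.07,0.04,0],0],[[0.05,0.05,0],0],[[0,0,0],0],[[0,0,0],0]]'|egrep 'ee_pos|ft'
python3 -m crank '[[[0.035,0.035,0],0],[[0,0,0],0],[[0,0,0],0]]'|egrep 'ee_pos|ft'
python3 -m crank '[[[0.035,0.035,0],0],[[0,0,0],0],[[0,0,0],0]]'|egrep 'ee_pos|ft|eef'
```

```text
ee_pos: [0.4665, -0.2523, -0.0143]
ft_force: [-5.2, -0.1, -2.9]
ee_pos: [0.4668, -0.2511, -0.0143]
ft_force: [-4.4, -0.1, -2.0]
ee_pos: [0.4671, -0.2496, -0.0143]
eef_rot: [0.471, 0.882, -0.001, -0.001]
ft_force: [-5.8, -0.7, -2.0]
```

```bash
python3 -m crank '[[[0.035,0.035,0],0],[[0,0,0],0],[[0,0,0],0]]'|egrep 'ee_pos|ft'
python3 -m crank '[[[0.03,0.03,0],0],[[0,0,0],0],[[0,0,0],0]]'|egrep 'ee_pos|ft'
```

```text
ee_pos: [0.4671, -0.2494, -0.0142]
ft_force: [-5.1, -4.6, -3.6]
ee_pos: [0.4671, -0.2494, -0.0141]
ft_force: [-6.5, -7.9, -4.3]
```

Both faces are touched: about 5 N on the plate and 9 N on the stud. I'll read the vertical moment to see whether the contact is flush.

```bash
python3 -m crank '[[[-0.04,0.02,0],0],[[0,0,0],0],[[0,0,0],0]]'|egrep 'time|ee_pos|ft|eef'
python3 - <<'E'
from h import *
T=[];F=[]
for i in range(6):
    s=sensors.read_state();T.append(s['torque']);F.append(s['ft_force']);vision.camera('top')
print(s['time'],np.mean(T,0).round(3),np.std(T,0).round(3),np.mean(F,0).round(2))
y=np.radians(11.2);f=np.mean(F,0);print('jig f',np.cos(y)*f[0]-np.sin(y)*f[1],np.sin(y)*f[0]+np.cos(y)*f[1])
E
```

```text
time: 30.85
ee_pos: [0.4673, -0.2493, -0.0144]
eef_rot: [0.472, 0.882, -0.002, -0.001]
ft_force: [-10.5, -5.8, -0.4]
31.1 [-1.3    2.091 -0.453] [0.022 0.019 0.023] [-1.041e+01 -5.500e+00  1.000e-02]
jig f -9.140282874810161 -7.414729519639667
```

The moment of -0.45 N m says the square is turned slightly too far counterclockwise. I'll nudge it clockwise.

```bash
cat > q.py <<'E'
from h import *
T=[];F=[]
for i in range(4):
    s=sensors.read_state();T.append(s['torque']);F.append(s['ft_force']);vision.camera('top')
y=np.radians(11.2);f=np.mean(F,0);q=s['eef_rot']
print('t %.1f'%s['time'],'Mz %.3f'%np.mean(T,0)[2],'jig f %.1f %.1f %.1f'%(np.cos(y)*f[0]-np.sin(y)*f[1],np.sin(y)*f[0]+np.cos(y)*f[1],f[2]),s['ee_pos'].round(4),'yaw %.2f'%(2*np.degrees(np.arctan2(q[1],q[0]))-135),'grip',s['grip_force'],s['width'])
E
python3 -m crank '[[[0,0,0],0.06],[[0,0,0],0],[[0,0,0],0]]'>/dev/null; python3 q.py
python3 -m crank '[[[0,0,0],0.06],[[0,0,0],0],[[0,0,0],0]]'>/dev/null; python3 q.py
```

```text
t 31.7 Mz -0.310 jig f -8.2 -7.3 -1.4 [ 0.4675 -0.2492 -0.0144] yaw -11.79 grip 40.04939592909068 0.013595882738179674
t 32.2 Mz -0.090 jig f -7.1 -7.3 -2.3 [ 0.4677 -0.2491 -0.0144] yaw -12.24 grip 40.00656556338072 0.0135255145662966
```

The contact is nearly flush now, with Mz about -0.09 and roughly 7 N on each face. One small trim and a check, then I'll hand in.

```bash
python3 -m crank '[[[0,0,0],0.025],[[0,0,0],0],[[0,0,0],0],[[0,0,0],0],[[0,0,0],0]]'>/dev/null; python3 q.py
python3 -c "
from bench import r
print(r.close_job())"
```

```text
t 33.1 Mz 0.001 jig f -7.0 -7.0 -2.7 [ 0.4677 -0.2491 -0.0144] yaw -12.43 grip 39.99995390418917 0.013426129721285365
the job is handed in; nothing more can be done
None
```

I handed the job in at 33 s with the knob last seen on the red mark and the square gripped at 40 N, flush against plate and stud at about 7 N each; no verdict came back, I viewed 11 pictures (one over the limit of 10), and the fingertips turned out to sit about 31 mm short of the reported TCP, which I found by touch and allowed for.

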